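# Prop up the vacuum pump with a pry bar

## Robot

A 6-joint arm with a two-finger parallel gripper is mounted at the origin on the work surface. World frame = base frame: x ahead of the robot, y to its left, z up, the work surface at z = 0. Lengths are in m, angles in rad, forces in N, time in s.
With the tool pointing down it reaches from about 0.325 to 0.75 m from the base axis. Payload 7.6 kg.
Tool frame: the origin (TCP) lies midway between the tips of the shut fingers; the grasp point (between the pads) lies 19 mm behind it; z points along the fingers, y is the line along which they close (so a half turn about z gives the same grasp; the last joint's range is limited). The gripper opens to 85 mm and grips with 20 to 120 N. Pads are 22 mm wide; open, the fingers measure 114 mm over their backs; the gripper's body (76 mm by 85 mm) begins 54 mm behind the grasp point. The pads swing forward as they close: fully open they stand 13 mm farther back than shut.
Start: joints at [1.07, 0.052, 1.401, -0, 1.689, -0.07], TCP at [0.219, 0.477, 0.231] pointing down, gripper open.
Joint ranges: [-2.9, 2.9], [-0.91, 2.17], [0.12, 2.37], [-1.06, 4.2], [0.26, 2.73], [-2.93, 2.93]. Speed limits (rad/s): [2.57, 2.57, 3.01, 3.14, 3.14, 3.14].

## Interface

Orientations are given as a unit quaternion [x, y, z, w].
In Python, from cell import manip gives the robot as it stands. The module is installed in compiled form; this text tells all that it offers.
- The arm moves only by the tool servo_tool, never from a script. Its argument "moves" is a list of rows, each a list of 3 entries, a list of its own where there are three numbers: the shift along the tool's x, y, z in m, then the turn, a rotation vector about the tool's x, y, z in rad, then the finger opening in m, from 0 to 0.0854. In form: [[[x, y, z], [wx, wy, wz], jaw], ...]. A call has 1 to 5 rows; each row is the pose to reach, as a shift and turn from the pose commanded when the call began, along the tool's axes at that moment; what a row does not reach only later rows make up. A row lasts 1/12 s, in which the tool goes at most 41.7 mm and 7.16 degrees, less where a joint would pass 70% of its speed; a pose out of reach is approached as far as the arm can. A call with a gripper value outside its range is refused whole. The fingers move at their own pace and stop on an object; the grip force is fixed at half the most. Time passes only in rows, so rows that repeat a pose let the fingers close. It gives the time, the measured TCP pose, the force, the opening and the grip force at its end, in the units of the state.
- manip.read_state(): the state, without advancing time (a new reading comes with each control period).
- manip.snapshot(name): name is "scene" or "top"; returns a dict with "img" (384x512x3 uint8, red, green, blue), "range_z" (384x512 float32, m along the optical axis (not along the pixel's ray), 0 where there is no reading), "mtx" (3x3 intrinsics, pixels), "position" and "attitude" of the camera in the world. Camera axes: x right, y up, looking along -z (the intrinsics and any distortion apply to the point x, -y, -z); pixel columns grow to the right and rows downward; lengths in m; the calibration is good to about 2 mm. A picture is of the moment at which its call begins.
- manip.sign_off(): hands the job in; it is judged then, once.
The state is a dict: "time": time; "q": joint angles; "joint_vel": joint speeds; "effort": joint torques, N m; "eef_pos": TCP position; "tool_rot": TCP orientation; "wrist_force": force on the tool from outside, world axes, zero at the start; "moment": the same for the moment, N m; "gripper_width": opening from 0.0 (shut) to 1.0 (fully open); "finger_force": force on a finger pad.
Only numpy, scipy, OpenCV 4.12 (cv2) and the standard library are available. Lean on these libraries where they do the work, as an engineer would, in place of code of your own. Each camera call takes 0.05 s, during which the arm holds its last target. There are 200 camera calls.

## Task

Juice has run under the heavy vacuum pump and the bench there must be wiped. Push down the raised handle of the pry bar that is already set under the pump's front edge until the front is high enough for the spring-loaded prop to swing fully forward, then ease off and let go, so that the pump is left standing tilted on its prop. Lift it with the bar only: do not touch the pump itself with the arm or gripper.

Things in the scene. Friction and masses are not known exactly. Their poses are not given: they have to be found in the camera images.
- pump: Vacuum pump, about 5 kg, 166 mm tall: motor on a grey plate 180 (x) x 220 (y) mm on four 17.5 mm feet. Origin: centre of its footprint, at bench height. -x is the front, where the bar goes under the plate. It tips on its rear feet, 75 mm behind the origin: the prop clears at about 0.09 rad; the bar right down on the bench gives about 0.15 rad and does no harm.
- prop (a joint): Angle (rad) of the pump's U-shaped 8 mm rod prop, 52 mm long, hinged on both sides of the pump 45 mm in front of its origin and 45 mm up. 0 = folded back, its cross rod on the bench under the pump; a spring swings it forward by itself as the front rises; 0.77 = fully forward at its stop, just past upright, where it holds the pump up.
- bar_handle (a point): Push here: top centre of the loose steel pry bar's handle, 25 mm from its end (grip 60 x 30 x 12 mm; bar 24 x 8, 290 long, sloping up 17 deg from the pump). Starts 94 mm above the bench, 178 mm level from the fulcrum; the prop passes upright when it is down to about 40 mm (go to 30 to be sure); the end meets the bench at about 15 mm. Push 5 to 13 N. Its x: level towards the pump.
- fulcrum: Loose steel saddle block 50 x 60 mm, with a round crown 24 mm above the bench on which the bar turns, between two cheeks 36 mm tall. Origin: centre of its underside; its x points along the bar to the pump. It stays put. A second bar and a plain block lying apart on the bench are spares.

How it is judged:
On the way:
1. the pry bar carries the pump's front up (contact force between bar and pump above 4 N and angle between pump's own z axis and vertical above 0.05 rad), for 0.1 s.
At the end, for the whole second after the job is handed in: The pump rests still, its front propped up (tilt between 0.06 and 0.13 rad) on the prop, which is fully forward (joint above 0.68 rad). The bar may lie anywhere (value of joint prop above 0.68 rad and angle between pump's own z axis and vertical between 0.06 and 0.13 rad and linear speed of pump below 0.02 m/s and angular speed of pump below 0.1 rad/s); the robot touches nothing.
It fails at once if the arm or gripper pushes on the pump itself (contact force between any of the fingers, the arm and pump above 2 N).
It also fails if it takes over 32 s, if anything falls off the work surface, if the arm or the gripper's body presses on something with over 40 N, if the wrist force passes 120 N, or if a joint passes its speed limit or range.

## Working session

There is one attempt and no reset: what is moved stays moved. The work goes in short steps, Python scripts to look and compute and a tool call to move; the robot and the scene stay as the last step left them, time stands still between calls to the robot, and variables do not carry over. Pictures are saved under pics/ and viewed, at most 10 in all, crops included, and the job is handed in when it is done.

Besides the shell and the picture viewer there is one more tool, called after "Call:" as name([rows], argument=value, ...), one row to a line, values as JSON. servo_tool: Moves the arm, as the interface text tells. Its arguments: {"type":"object","properties":{"moves":{"type":"array","items":{"type":"array"}}},"required":["moves"]}

```bash
mkdir -p pics; cat > h.py <<'E'
import numpy as np, cv2
from scipy.spatial.transform import Rotation as R
from cell import manip
def snap(n):
    s=manip.snapshot(n); z=s["range_z"]; K=np.array(s["mtx"]); a=np.array(s["attitude"])
    Rm=a if a.shape==(3,3) else R.from_quat(a).as_matrix()
    v,u=np.mgrid[:384,:512]
    P=np.stack([(u-K[0,2])/K[0,0]*z,-(v-K[1,2])/K[1,1]*z,-z],-1)@Rm.T+np.array(s["position"])
    P[z==0]=np.nan
    return s["img"],P,s
E
python3 - <<'E'
from h import *
im=[]
for n in("scene","top"):
    i,P,s=snap(n); im.append(i); np.save(n,P); print(n,s["position"],s["attitude"],[k for k in s])
    cv2.imwrite(f"pics/{n}0.png",cv2.resize(i[:,:,::-1],(768,576)))
print(manip.read_state())
E
```

```text
scene [1.04127019 0.34631521 0.86271848] [0.14440833 0.2525489  0.82997659 0.47592452] ['img', 'range_z', 'mtx', 'position', 'attitude']
top [0.4574554  0.06117788 0.88436327] [ 0.08170969 -0.07084715 -0.65267051  0.7498836 ] ['img', 'range_z', 'mtx', 'position', 'attitude']
{'time': 0.1, 'q': array([ 1.06968300e+00,  5.27767651e-02,  1.40157423e+00, -4.38293354e-07,
        1.68861552e+00, -7.03234348e-02]), 'joint_vel': array([ 0.00049747, -0.0009557 , -0.00238731, -0.0006177 , -0.00010651,
        0.00153576]), 'effort': array([ 1.13443864e-03, -3.82583284e+01, -3.60983276e+01, -7.14720272e-05,
        4.80248040e-03, -6.47978345e-05]), 'eef_pos': array([0.21910085, 0.47681269, 0.23057981]), 'tool_rot': array([ 2.13733238e-01,  9.76891822e-01, -6.59142255e-04, -1.93400025e-04]), 'wrist_force': array([-0.64437815, -0.54089879, -0.02177867]), 'moment': array([-0.06521074, -0.03194479,  0.04516921]), 'finger_force': 0.0, 'gripper_width': 0.9993377440016579}
```

View pics/top0.png

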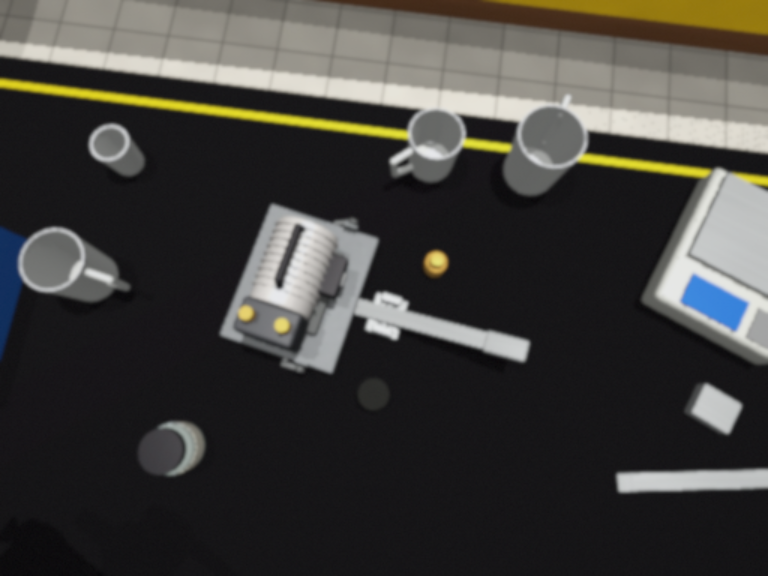

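View pics/scene0.png

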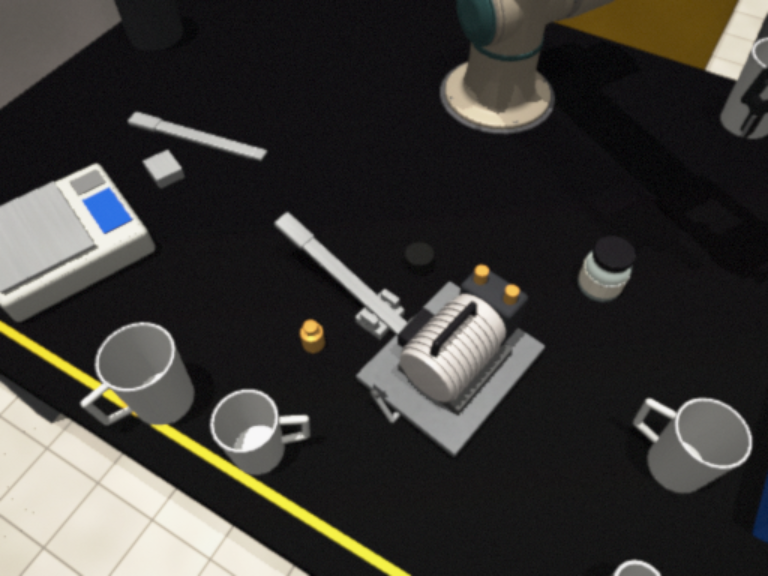

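The top view shows the bar running from the pump edge at about (360,305) to its handle at about (487-528, 330-360). The fulcrum is at (387,315). The spare bar lies at the lower right.

```bash
python3 - <<'E'
from h import *
P=np.load("top.npy"); np.set_printoptions(precision=4,suppress=True)
for u,v in[(368,307),(420,319),(460,330),(480,335),(492,340),(500,342),(507,345),(515,347),(522,349)]:
    print(u,v,P[round(v/1.5),round(u/1.5)])
# bar/handle points: height between .06 and .13 in region
s=P[200:250,305:365].reshape(-1,3); s=s[(s[:,2]>.05)&(s[:,2]<.13)]
m=s.mean(0); print(len(s),m)
c=cv2.minAreaRect(s[:,:2].astype(np.float32)*1000); print(c); print(cv2.boxPoints(c))
h=s[s[:,2]>.075]; print(s[:,2].max())
_,_,V=np.linalg.svd(s-m); print(V)
# top z of the pump & others nearby
q=P[130:250,130:260].reshape(-1,3); print(np.nanmax(q[:,2]))
print("pump bbox",[P[round(v/1.5),round(u/1.5)] for u,v in[(275,212),(370,240),(330,365),(228,333)]])
E
```

```text
368 307 [0.594  0.0973 0.021 ]
420 319 [0.5827 0.0161 0.0474]
460 330 [ 0.5732 -0.0434  0.0634]
480 335 [ 0.5692 -0.0706  0.0736]
492 340 [ 0.5623 -0.0875  0.0786]
500 342 [ 0.5607 -0.0968  0.0862]
507 345 [ 0.558  -0.1078  0.0854]
515 347 [ 0.5573 -0.1182  0.0865]
522 349 [ 0.5538 -0.1277  0.0923]
636 [ 0.5589 -0.0899  0.0792]
((560.094970703125, -86.64515686035156), (101.3179931640625, 30.222291946411133), 80.12484741210938)
[[ 536.5196 -133.962 ]
 [ 566.2941 -139.1452]
 [ 583.6703  -39.3283]
 [ 553.8958  -34.1451]]
0.09558362908541784
[[-0.171  -0.9375  0.3032]
 [-0.985   0.1696 -0.031 ]
 [ 0.0224  0.304   0.9524]]
0.1694026184742613
pump bbox [array([0.7242, 0.2646, 0.0323]), array([0.699 , 0.1074, 0.0314]), array([0.4994, 0.1402, 0.0309]), array([0.5248, 0.3007, 0.0301])]
```

Call:
servo_tool([
  [[-0.02,-0.014,-0.02],[0,0,0],0],
  [[-0.045,-0.032,-0.04],[0,0,0],0],
  [[-0.075,-0.053,-0.05],[0,0,0],0],
  [[-0.105,-0.075,-0.05],[0,0,0],0],
  [[-0.135,-0.096,-0.05],[0,0,0],0],
])

```text
time: 0.52
eef_pos: [0.3023, 0.3321, 0.2818]
tool_rot: [0.213, 0.977, 0.0, 0.0]
wrist_force: [0.8, 0.1, -0.9]
gripper_width: 0.299
finger_force: 0.0
```

Call:
servo_tool([
  [[-0.028,-0.02,0],[0,0,0],0],
  [[-0.056,-0.04,0],[0,0,0],0],
  [[-0.084,-0.06,0],[0,0,0],0],
  [[-0.112,-0.08,0],[0,0,0],0],
  [[-0.14,-0.1,0],[0,0,0],0],
])

```text
time: 0.93
eef_pos: [0.3876, 0.1825, 0.2811]
tool_rot: [0.214, 0.977, -0.0, -0.0]
wrist_force: [-0.3, 0.4, 0.5]
gripper_width: -0.0
finger_force: 0.0
```

Call:
servo_tool([
  [[-0.028,-0.02,0],[0,0,0],0],
  [[-0.056,-0.04,0],[0,0,0],0],
  [[-0.084,-0.06,0],[0,0,0],0],
  [[-0.112,-0.08,0],[0,0,0],0],
  [[-0.14,-0.1,0],[0,0,0],0],
])

```text
time: 1.35
eef_pos: [0.4731, 0.0331, 0.281]
tool_rot: [0.214, 0.977, 0.0, -0.0]
wrist_force: [0.2, 0.2, -0.5]
gripper_width: 0.005
finger_force: 0.0
```

Call:
servo_tool([
  [[-0.028,-0.02,0.01],[0,0,0],0],
  [[-0.056,-0.04,0.03],[0,0,0],0],
  [[-0.084,-0.06,0.055],[0,0,0],0],
  [[-0.112,-0.08,0.08],[0,0,0],0],
  [[-0.136,-0.098,0.105],[0,0,0],0],
])

```text
time: 1.77
eef_pos: [0.5559, -0.1128, 0.175]
tool_rot: [0.214, 0.977, 0.0, 0.0]
wrist_force: [0.5, -0.6, 1.5]
gripper_width: -0.0
finger_force: 0.0
```

Call:
servo_tool([
  [[0,0,0.02],[0,0,0],0],
  [[0,0,0.035],[0,0,0],0],
  [[0,0,0.045],[0,0,0],0],
  [[0,0,0.05],[0,0,0],0],
  [[0,0,0.05],[0,0,0],0],
])

```text
time: 2.18
eef_pos: [0.5549, -0.1106, 0.1254]
tool_rot: [0.214, 0.977, 0.0, -0.001]
wrist_force: [-1.0, 0.4, -0.1]
gripper_width: 0.006
finger_force: 0.0
```

```bash
python3 - <<'E'
from h import *
i,P,s=snap("scene"); a=cv2.resize(i[100:260,150:390,::-1],(720,480)); cv2.imwrite("pics/s1.png",a)
print(manip.read_state()["eef_pos"])
E
```

```text
[ 0.55540339 -0.11072449  0.12660961]
```

View pics/s1.png

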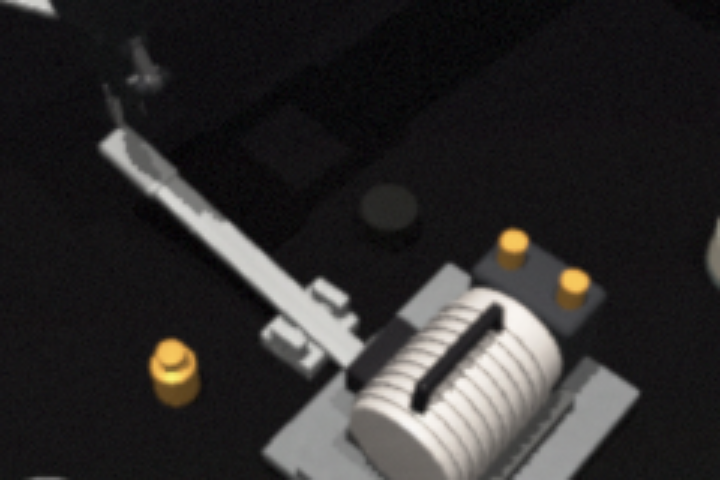

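The fingertips hover over the handle, at crop pixel (120,125), and line up with the bar. I'll go down onto it now, moving outward to follow the handle's arc.

Call:
servo_tool([
  [[0,0,0.01],[0,0,0],0],
  [[0,0,0.02],[0,0,0],0],
  [[0,-0.001,0.027],[0,0,0],0],
  [[0,-0.001,0.034],[0,0,0],0],
  [[0,-0.002,0.04],[0,0,0],0],
])

```text
time: 2.65
eef_pos: [0.5545, -0.1129, 0.0857]
tool_rot: [0.214, 0.977, -0.0, 0.0]
wrist_force: [0.2, -0.2, 4.4]
gripper_width: 0.003
finger_force: 1.7
```

Call:
servo_tool([
  [[0,-0.001,0.005],[0,0,0],0],
  [[-0.001,-0.003,0.01],[0,0,0],0],
  [[-0.001,-0.004,0.015],[0,0,0],0],
  [[-0.001,-0.005,0.02],[0,0,0],0],
  [[-0.002,-0.006,0.025],[0,0,0],0],
])

```text
time: 3.07
eef_pos: [0.5539, -0.1192, 0.0611]
tool_rot: [0.214, 0.977, 0.0, 0.0]
wrist_force: [-0.7, 1.9, 3.6]
gripper_width: -0.001
finger_force: 2.0
```

Call:
servo_tool([
  [[0,-0.001,0.005],[0,0,0],0],
  [[0,-0.002,0.01],[0,0,0],0],
  [[0,-0.002,0.015],[0,0,0],0],
  [[-0.001,-0.003,0.02],[0,0,0],0],
  [[-0.001,-0.003,0.023],[0,0,0],0],
])

```text
time: 3.48
eef_pos: [0.5538, -0.1222, 0.0383]
tool_rot: [0.214, 0.977, 0.0, 0.0]
wrist_force: [-1.1, 2.5, 7.7]
gripper_width: 0.002
finger_force: 4.3
```

```bash
python3 - <<'E'
from h import *
i,P,s=snap("scene"); a=cv2.resize(i[100:310,150:390,::-1],(640,560)); cv2.imwrite("pics/s2.png",a)
st=manip.read_state();print(st["eef_pos"],st["wrist_force"])
E
```

```text
[ 0.5536531  -0.12223284  0.03787298] [0.09454313 2.84945705 7.90062116]
```

View pics/s2.png

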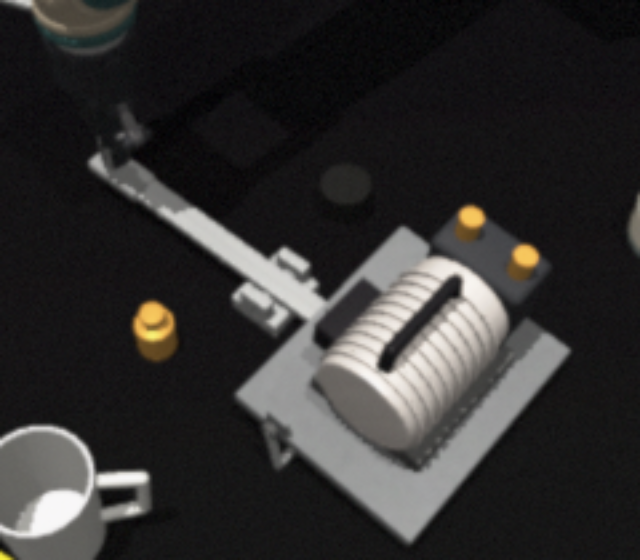

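The pump's front is up and the bar is carrying it. The prop, at (275,440), is nearly upright. I'll push on to about 24 mm and hold.

Call:
servo_tool([
  [[0,0,0.004],[0,0,0],0],
  [[0,0,0.008],[0,0,0],0],
  [[0,0,0.012],[0,0,0],0],
  [[0,0,0.014],[0,0,0],0],
  [[0,0,0.014],[0,0,0],0],
])

```text
time: 3.95
eef_pos: [0.5541, -0.1228, 0.0249]
tool_rot: [0.214, 0.977, -0.0, 0.001]
wrist_force: [-0.5, -0.6, 9.3]
gripper_width: -0.0
finger_force: 4.7
```

Call:
servo_tool([
  [[0,0,0],[0,0,0],0],
  [[0,0,0],[0,0,0],0],
  [[0,0,0],[0,0,0],0],
  [[0,0,0],[0,0,0],0],
  [[0,0,0],[0,0,0],0],
])

```text
time: 4.37
eef_pos: [0.5543, -0.1228, 0.0253]
tool_rot: [0.214, 0.977, -0.0, 0.001]
wrist_force: [-1.1, 0.5, 8.8]
gripper_width: -0.0
finger_force: 4.6
```

```bash
python3 - <<'E'
from h import *
i,P,s=snap("scene"); a=cv2.resize(i[100:310,150:390,::-1],(640,560)); cv2.imwrite("pics/s3.png",a)
E
```

```text
(no output)
```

View pics/s3.png

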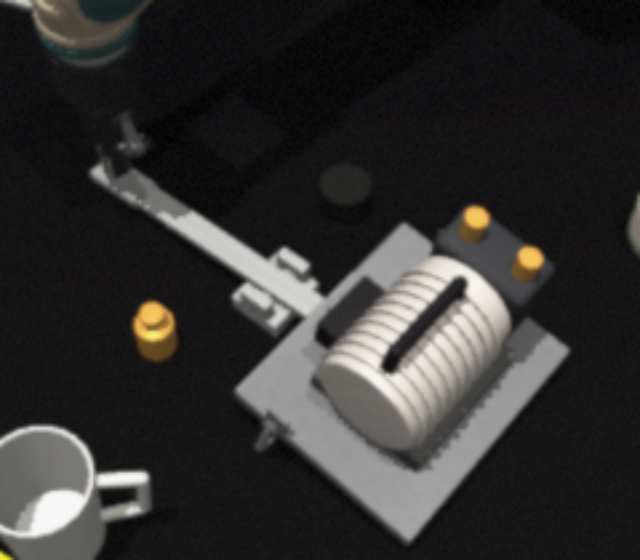

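The prop has swung forward: its foot is now at (262,445), towards the front. I'll ease off slowly along the arc.

Call:
servo_tool([
  [[0,0,-0.002],[0,0,0],0],
  [[0,0,-0.004],[0,0,0],0],
  [[0,0,-0.006],[0,0,0],0],
  [[0,0,-0.008],[0,0,0],0],
  [[0,0,-0.01],[0,0,0],0],
])

```text
time: 4.83
eef_pos: [0.5538, -0.1227, 0.0346]
tool_rot: [0.214, 0.977, -0.0, 0.001]
wrist_force: [0.3, 0.7, 5.0]
gripper_width: 0.003
finger_force: 2.7
```

Call:
servo_tool([
  [[0,0.0,-0.002],[0,0,0],0],
  [[0,0.0,-0.004],[0,0,0],0],
  [[0,0.001,-0.006],[0,0,0],0],
  [[0,0.001,-0.008],[0,0,0],0],
  [[0,0.001,-0.01],[0,0,0],0],
])

```text
time: 5.25
eef_pos: [0.5533, -0.1213, 0.0434]
tool_rot: [0.214, 0.977, 0.0, -0.001]
wrist_force: [1.0, -0.4, -0.4]
gripper_width: -0.002
finger_force: 0.0
```

Call:
servo_tool([
  [[0,0.001,-0.003],[0,0,0],0],
  [[0,0.001,-0.006],[0,0,0],0],
  [[0,0.002,-0.01],[0,0,0],0],
  [[0,0.003,-0.014],[0,0,0],0],
  [[0,0.004,-0.018],[0,0,0],0],
])

```text
time: 5.67
eef_pos: [0.5557, -0.1176, 0.0628]
tool_rot: [0.214, 0.977, 0.0, 0.0]
wrist_force: [-0.2, -0.6, -0.6]
gripper_width: 0.001
finger_force: 0.0
```

The force has dropped to zero, so the prop holds the load. I'll retreat upward and check.

Call:
servo_tool([
  [[0,0,-0.02],[0,0,0],0],
  [[0,0,-0.045],[0,0,0],0],
  [[0,0,-0.07],[0,0,0],0],
  [[0,0,-0.09],[0,0,0],0],
  [[0,0,-0.1],[0,0,0],0],
])

```text
time: 6.08
eef_pos: [0.5566, -0.1179, 0.166]
tool_rot: [0.214, 0.977, -0.0, 0.002]
wrist_force: [0.0, -0.7, 0.2]
gripper_width: 0.002
finger_force: 0.0
```

Call:
servo_tool([
  [[0,0,0],[0,0,0],0],
  [[0,0,0],[0,0,0],0],
  [[0,0,0],[0,0,0],0],
  [[0,0,0],[0,0,0],0],
  [[0,0,0],[0,0,0],0],
])

```text
time: 6.5
eef_pos: [0.555, -0.1176, 0.1608]
tool_rot: [0.214, 0.977, 0.0, -0.001]
wrist_force: [0.2, -0.5, 0.2]
gripper_width: 0.002
finger_force: 0.0
```

```bash
python3 - <<'E'
from h import *
i,P,s=snap("scene"); a=cv2.resize(i[100:310,150:390,::-1],(640,560)); cv2.imwrite("pics/s4.png",a)
# plate corners region: fit plane to front & side plate strip (crop px -> image px)
k=[(260,385),(300,350),(300,420),(380,490),(410,525),(470,460),(550,350),(405,240)]
pts=np.array([P[int(100+v*.375),int(150+u*.375)] for u,v in k]); print(pts.round(3))
A=np.c_[pts[:,:2],np.ones(8)]; c=np.linalg.lstsq(A,pts[:,2],rcond=None)[0]; print("tilt",np.hypot(*c[:2]),(A@c-pts[:,2]).round(3))
E
```

```text
[[0.688 0.113 0.046]
 [0.643 0.125 0.044]
 [0.696 0.155 0.042]
 [0.714 0.237 0.037]
 [0.726 0.268 0.033]
 [0.654 0.286 0.032]
 [0.533 0.302 0.034]
 [0.501 0.148 0.042]]
tilt 0.06625097011127866 [-0.001  0.     0.    -0.001  0.001  0.001 -0.001  0.001]
```

View pics/s4.png

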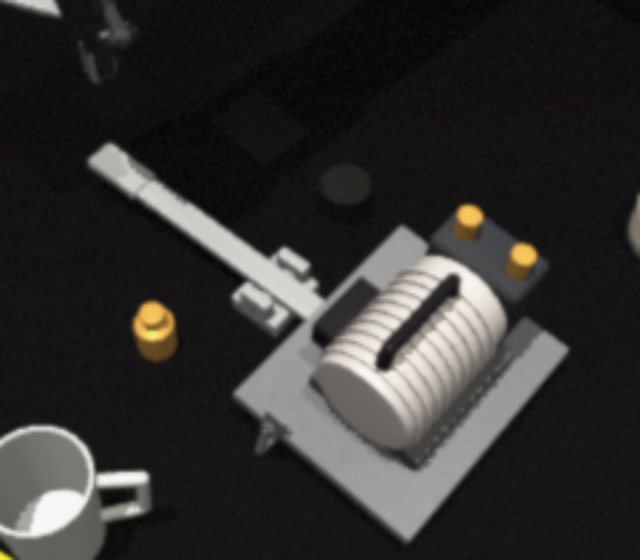

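The arm is clear. The pump stands tilted with its prop forward at (265,440), and nothing is touching it.

```bash
python3 -c "
from cell import manip
print(manip.sign_off())"
```

```text
the job is handed in; nothing more can be done
None
```

I levered the pump up with the bar and handed the job in: the prop swung forward in the images and now holds the pump. My tilt estimate is about 0.066 rad, near the 0.06 limit. The arm is clear, about 6.5 s was used, and the hand-in call returned no verdict.

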